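# Rock the analyser's long dispensing arm to feel its bearing

### The job

Check the bearing of the longer of the two white dispensing arms: rock it on its axle, by the upright metal probe holder at its end if you like, about 20 degrees anticlockwise (seen from above) from its parked line, pause there for a moment, then swing it across to about 20 degrees clockwise of the parked line and pause again. Then bring it back to its parked line, lengthways over the middle of its base plate with the needle above the wash cup, and let go. Leave the shorter arm alone.

Things in the scene. Friction and masses are not known exactly. Their poses are not given: they have to be found in the camera images.
- long_arm (a joint): Swing of the longer arm on its upright axle, rad: 0 = parked along its base plate, + = anticlockwise seen from above, stops at +-0.7. Light friction (0.2 N m): it stays where left. A white flat-topped beam, 185 long, 48 wide, 40 high, top 170 mm above the bench, reaching 150 mm ahead of the axle and 35 behind; a low 30 mm steel disc on top marks the axle. Black base plate 220 x 90 mm, bolted down.
- long_arm_holder (a point): Centre of the longer arm's probe holder: an upright aluminium cylinder, 24 mm diameter, 50 mm tall, standing on the arm's top 130 mm from the axle; the point is half-way up, 195 mm above the bench, 25 mm above the arm's top. Round: a closed gripper need not turn with the arm. Its -x axis points outward along the arm. The needle hangs below it.
- long_arm_axle (a point): Point on the longer arm's axle at the height of the arm's top, 170 mm above the bench. It belongs to the fixed base: z is the axle, up; its -x axis is the parked line, along the middle of the base plate, on which the white wash cup (44 mm wide) stands 130 mm from the axle.
- short_arm_holder (a point): Centre of the like probe holder (24 mm diameter, 50 mm tall, 195 mm above the bench) of the shorter arm, not to be moved: a white beam of the same make, width and height but only 130 mm long, with its holder 75 mm from its axle, on its own 165 mm base plate.
Things that resemble listed ones, but are neither listed nor needed, are in the scene too. Leave any purple look-alike of the part that bears long_arm alone.

How it is judged:
On the way, in this order (a step that is already met when the one before it is completed fails the run):
1. the longer arm is held at least 12 degrees (0.21 rad) anticlockwise of its parked line (value of joint long_arm above 0.21 rad), for 0.2 s.
2. the longer arm is held at least 12 degrees (0.21 rad) clockwise of its parked line (value of joint long_arm below -0.21 rad), for 0.2 s.
At the end, for the whole second after the job is handed in: The longer arm stands still, released, within 0.13 rad (7.5 degrees, about 17 mm at the needle) of its parked line, after having been rocked to each side; the shorter arm is where it was, within 10 mm (value of joint long_arm between -0.13 and 0.13 rad and velocity of joint long_arm between -0.05 and 0.05 rad/s); the robot touches nothing.
It fails at once if the shorter arm is moved (its holder by more than 10 mm) (distance of short_arm_holder from where it was at the start of the episode above 0.01 m).
It also fails if it takes over 40 s, if anything falls off the work surface, if the arm or the gripper's body presses on something with over 40 N, if the wrist force passes 120 N, or if a joint passes its speed limit or range.

### The arm

A 6-joint arm with a two-finger parallel gripper is mounted at the origin on the work surface. World frame = base frame: x ahead of the robot, y to its left, z up, the work surface at z = 0. Lengths are in m, angles in rad, forces in N, time in s.
With the tool pointing down it reaches from about 0.3 to 0.875 m from the base axis. Payload 6.4 kg.
Tool frame: the origin (TCP) lies where the fingers leave the gripper's body, on its centre line; the fingertips stand 73 mm ahead of it and the grasp point (between the pads) lies 54 mm ahead of it; z points along the fingers, y is the line along which they close (so a half turn about z gives the same grasp; the last joint's range is limited). The gripper opens to 85 mm and grips with 20 to 120 N. Pads are 22 mm wide; open, the fingers measure 114 mm over their backs; the gripper's body (76 mm by 85 mm) begins 54 mm behind the grasp point. The pads swing forward as they close: fully open they stand 13 mm farther back than shut.
Start: joints at [1.132, 0.181, 1.607, -0, 1.354, -0.206], TCP at [0.133, 0.56, 0.304] pointing down, gripper open.
Joint ranges: [-2.99, 2.99], [-0.89, 2.07], [0.3, 2.58], [-1.14, 4.28], [0, 2.63], [-3.12, 3.12]. Speed limits (rad/s): [2.57, 2.57, 3.01, 3.14, 3.14, 3.14].

### API

Orientations are given as a unit quaternion [w, x, y, z].
In Python, from bench import ctrl gives the robot as it stands.
- The arm moves only by the tool carry_out, never from a script. Its argument "steps" is one flat list of numbers, 7 for each row, row after row: the shift along the tool's x, y, z in m, then the turn, a rotation vector about the tool's x, y, z in rad, then the opening, from 0 (shut) to 1 (fully open). In form: [dx, dy, dz, wx, wy, wz, claw, dx, dy, dz, wx, wy, wz, claw, ...]. A call has 1 to 20 rows; each row is the pose to reach, as a shift and turn from the pose commanded when the call began, along the tool's axes at that moment; what a row does not reach only later rows make up. A row lasts 1/10 s, in which the tool goes at most 50 mm and 8.59 degrees, less where a joint would pass 70% of its speed; a pose out of reach is approached as far as the arm can. A call with a gripper value outside its range is refused whole. The fingers move at their own pace and stop on an object; the grip force is fixed at half the most. Time passes only in rows, so rows that repeat a pose let the fingers close. It gives the time, the measured TCP pose, the force, the opening and the grip force at its end, in the units of the state.
- ctrl.get_obs(): the state, without advancing time (a new reading comes with each control period).
- ctrl.camera(name): name is "side" or "top" or "wrist"; returns the picture (384x512x3 uint8, red, green, blue); there is no depth.
- ctrl.camera_params(name): a dict with "vertical_fov" (degrees; the focal length in pixels is half the picture's height over the tangent of half this angle, whatever the lens; pixels are square), "cx", "cy" (the principal point, pixels), "k1" (the pictures are not rectified: a ray, as slopes to the right and down, at radius r is drawn at 1 + k1 r^2 times it, then the intrinsics apply), "cam_to_world" (4x4, takes a point from camera to world coordinates); the wrist camera has in their place "hand_eye" (4x4, takes a point from camera to tool coordinates, whose origin is the TCP and whose axes are the flange's). Camera axes: x right, y down, z forward; pixel columns grow to the right and rows downward; lengths in m; the calibration is good to about 2 mm. A picture is of the moment at which its call begins: read the wrist's pose just before it. camera_params takes no time and is no camera call.
- ctrl.hand_in(): hands the job in; it is judged then, once.
The state is a dict: "time_s": time; "q": joint angles; "dq": joint speeds; "joint_efforts": joint torques, N m; "eef_pos": TCP position; "eef_rot": TCP orientation; "wrist_force": force on the tool from outside, world axes, zero at the start; "torque": the same for the moment, N m; "opening": opening from 0.0 (shut) to 1.0 (fully open); "grasp_force": force on a finger pad.
Only numpy, scipy, OpenCV 4.12 (cv2) and the standard library are available. Lean on these libraries where they do the work, as an engineer would, in place of code of your own. Each camera call takes 0.05 s, during which the arm holds its last target. There are 200 camera calls.

## Working session

There is one attempt and no reset: what is moved stays moved. The work goes in short steps, Python scripts to look and compute and a tool call to move; the robot and the scene stay as the last step left them, time stands still between calls to the robot, and variables do not carry over. Pictures are saved under pics/ and viewed, at most 10 in all, crops included, and the job is handed in when it is done.

Besides the shell and the picture viewer there is one more tool, called after "Request:" as name(argument=value, ...) on one line, values as JSON. carry_out: Moves the arm, as the interface text tells. Its arguments: {"type":"object","properties":{"steps":{"type":"array"}},"required":["steps"]}

```bash
mkdir -p pics; cat > h.py <<'E'
import numpy as np, cv2
from bench import ctrl
from scipy.spatial.transform import Rotation as R
def K(p):
    f=192/np.tan(np.radians(p["vertical_fov"])/2); return np.array([[f,0,p["cx"]],[0,f,p["cy"]],[0,0,1]])
def T(n,p):
    if n!="wrist": return np.array(p["cam_to_world"])
    o=ctrl.get_obs(); w,x,y,z=o["eef_rot"]; M=np.eye(4); M[:3,:3]=R.from_quat([x,y,z,w]).as_matrix(); M[:3,3]=o["eef_pos"]
    return M@np.array(p["hand_eye"])
def ray(n,px):
    p=ctrl.camera_params(n); M=T(n,p)
    u=cv2.undistortPoints(np.array([[px]],float),K(p),np.array([p["k1"],0,0,0,0.]))[0,0]
    return M[:3,3],M[:3,:3]@np.array([u[0],u[1],1])
def onz(n,px,z):
    o,d=ray(n,px); return o+d*(z-o[2])/d[2]
def proj(n,P):
    p=ctrl.camera_params(n); M=np.linalg.inv(T(n,p)); c=M[:3,:3]@np.array(P)+M[:3,3]
    return cv2.projectPoints(c[None],np.zeros(3),np.zeros(3),K(p),np.array([p["k1"],0,0,0,0.]))[0][0,0]
E
python3 - <<'E'
from h import *
for n in("top","side"):
    cv2.imwrite(f"pics/{n}0.png",ctrl.camera(n)[:,:,::-1])
    print(n,np.round(ctrl.camera_params(n)["cam_to_world"],2).tolist())
o=ctrl.get_obs();print(o["eef_rot"],o["eef_pos"],o["opening"])
E
```

```text
top [[0.0, -0.99, 0.14, 0.38], [-1.0, -0.01, -0.02, -0.01], [0.02, -0.14, -0.99, 0.95], [0.0, 0.0, 0.0, 1.0]]
side [[-0.82, -0.41, 0.4, 0.14], [-0.58, 0.58, -0.57, 0.46], [0.0, -0.7, -0.71, 0.72], [0.0, 0.0, 0.0, 1.0]]
[-2.55469376e-04  1.16148223e-01  9.93231575e-01 -7.50501960e-04] [0.13246162 0.55913045 0.3030804 ] 1.001863535843557
```

View pics/top0.png

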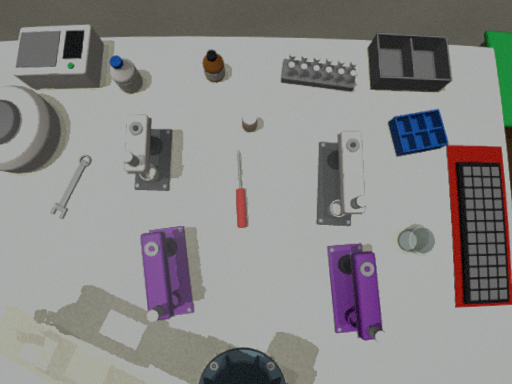

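View pics/side0.png

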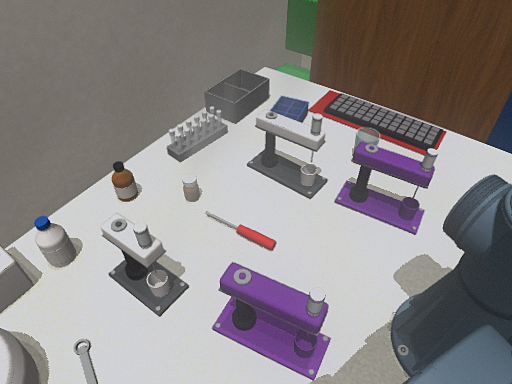

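The top view shows four arms. The candidates are white at top px (351,172), white at (138,143), purple at (157,277) and purple at (367,295). The longer white one is at (351,172), with its disc near (350,138) and its holder near (360,204). I'll check it in a close crop.

```bash
python3 - <<'E'
from h import *
t=cv2.imread("pics/top0.png")[120:235,300:380]; s=cv2.imread("pics/side0.png")[100:200,240:335]
a=cv2.resize(t,None,fx=5,fy=5,interpolation=cv2.INTER_CUBIC); b=cv2.resize(s,None,fx=4,fy=4,interpolation=cv2.INTER_CUBIC)
c=np.zeros((600,800,3),np.uint8); c[:575,:400]=a; c[:400,410:790]=b; cv2.imwrite("pics/crop.png",c)
for n,pts in(("disc",(350,138)),("holdertop",(361,202))): print(n,onz("top",pts,.17 if n=="disc" else .22).round(3))
for d,h in(((350,138),(361,202)),((137,128),(130,160))):
    print(np.linalg.norm(onz("top",d,.17)[:2]-onz("top",h,.22)[:2]))
E
```

```text
disc [ 0.604 -0.238  0.17 ]
holdertop [ 0.456 -0.242  0.22 ]
0.14813392230781194
0.08354407618807377
```

View pics/crop.png

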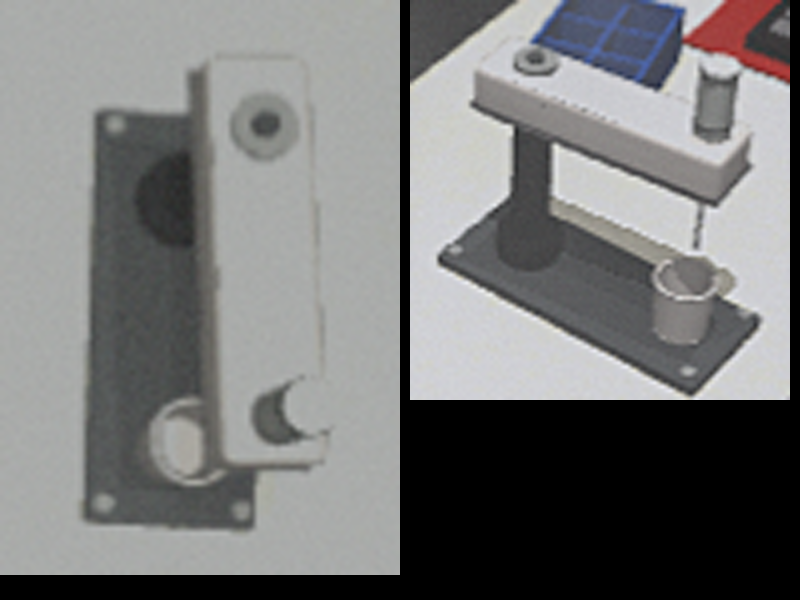

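```bash
python3 - <<'E'
from h import *
t=lambda x,y:(x/5+300-.4,y/5+120-.4); s=lambda x,y:((x-410)/4+240-.4,y/4+100-.4)
D=onz("top",t(265,126),.172); H=onz("top",t(308,403),.22)
D2=onz("side",s(537,60),.172); H2=onz("side",s(720,63),.22)
print("axle",D.round(4),D2.round(4),"holder",H.round(4),H2.round(4))
print("dist",np.linalg.norm((D-H)[:2]),np.linalg.norm((D2-H2)[:2]))
ang=lambda a,b:np.degrees(np.arctan2(*(b-a)[1::-1]))
print("arm dir",ang(D,H),ang(D2,H2))
A,B,C=[onz("top",t(*p),.012) for p in((116,124),(102,503),(241,512))]
print("plate",A,B,C,np.linalg.norm(A-B),np.linalg.norm(C-B),"dir",ang(A,B),ang(C,B)+90-180, ang(B,C))
S=[onz("side",s(*p),.012) for p in((456,249),(687,371),(745,316))]
print("side plate",[x.round(4).tolist() for x in S],ang(S[0],S[1]))
cup=onz("top",t(193,440),.06); print("cup z.06",cup, onz("side",s(688,278),.06))
for h in (.05,.06,.07,.08,.09): print(h,onz("top",t(192,442),h).round(3),onz("side",s(688,278),h).round(3))
o=ctrl.get_obs(); w,x,y,z=o["eef_rot"];print(R.from_quat([x,y,z,w]).as_matrix().round(3))
# other tall things
print("purple holder",onz("top",(377,333),.22),"short",onz("top",(130,160),.22))
E
```

```text
axle [ 0.5884 -0.243   0.172 ] [ 0.5892 -0.2456  0.172 ] holder [ 0.46   -0.2425  0.22  ] [ 0.46   -0.2459  0.22  ]
dist 0.12838308622200378 0.1292098468674544
arm dir 179.79689511935112 -179.86516777129887
plate [ 0.63111146 -0.20982986  0.012     ] [ 0.43067569 -0.19809236  0.012     ] [ 0.4261482  -0.27062238  0.012     ] 0.2007791486347829 0.07267118644509583 dir 176.6485932947639 -3.5718994027623694 -93.57189940276238
side plate [[0.6311, -0.2118, 0.012], [0.4324, -0.2002, 0.012], [0.426, -0.2708, 0.012]] 176.64344010827526
cup z.06 [ 0.45907613 -0.23441227  0.06      ] [ 0.45549199 -0.23223655  0.06      ]
0.05 [ 0.459 -0.236  0.05 ] [ 0.46  -0.243  0.05 ]
0.06 [ 0.458 -0.234  0.06 ] [ 0.455 -0.232  0.06 ]
0.07 [ 0.457 -0.231  0.07 ] [ 0.451 -0.222  0.07 ]
0.08 [ 0.456 -0.229  0.08 ] [ 0.446 -0.211  0.08 ]
0.09 [ 0.455 -0.226  0.09 ] [ 0.441 -0.201  0.09 ]
[[-0.973  0.231 -0.001]
 [ 0.231  0.973 -0.001]
 [ 0.    -0.002 -1.   ]]
purple holder [ 0.19679111 -0.26818096  0.22      ] short [0.53935372 0.22902194 0.22      ]
```

Both views agree. The axle is at (0.589,-0.244) and the holder at (0.460,-0.244), 129 mm apart against 130 expected. The parked line bears 176.6°, so the arm now stands at about +3.4°. First I'll move above the holder, at a height that clears everything.

Request:
carry_out(steps=[0,0,-0.04,0,0,0,1,0,0,-0.08,0,0,0,1,-0.363,-0.283,-0.08,0,0,-0.233,1,-0.363,-0.283,-0.08,0,0,-0.233,1,-0.363,-0.283,-0.08,0,0,-0.233,1,-0.363,-0.283,-0.08,0,0,-0.233,1,-0.363,-0.283,-0.08,0,0,-0.233,1,-0.363,-0.283,-0.08,0,0,-0.233,1,-0.363,-0.283,-0.08,0,0,-0.233,1,-0.363,-0.283,-0.08,0,0,-0.233,1,-0.363,-0.283,-0.08,0,0,-0.233,1,-0.504,-0.706,-0.08,0,0,-0.233,1,-0.504,-0.706,-0.08,0,0,-0.233,1,-0.504,-0.706,-0.08,0,0,-0.233,1,-0.504,-0.706,-0.08,0,0,-0.233,1,-0.504,-0.706,-0.08,0,0,-0.233,1,-0.504,-0.706,-0.08,0,0,-0.233,1,-0.504,-0.706,-0.08,0,0,-0.233,1,-0.504,-0.706,-0.08,0,0,-0.233,1,-0.504,-0.706,-0.08,0,0,-0.233,1])

```text
time_s: 2.1
eef_pos: [0.4591, -0.2389, 0.3836]
eef_rot: [-0.0, 0.0, 1.0, 0.0]
wrist_force: [0.8, -0.1, 1.4]
opening: 1.001
grasp_force: 0.0
```

```bash
python3 - <<'E'
from h import *
o=ctrl.get_obs(); print(o["eef_pos"],o["eef_rot"],o["q"])
print("predict holder top",proj("wrist",[.460,-.244,.22]),"axle",proj("wrist",[.5888,-.2443,.172]))
cv2.imwrite("pics/w1.png",ctrl.camera("wrist")[:,:,::-1])
E
```

```text
[ 0.45906198 -0.23894647  0.38358368] [-7.32855380e-05  1.30098985e-04  9.99999971e-01  1.90258176e-04] [-7.09649487e-01 -7.16318218e-03  1.64880510e+00  1.93682664e-04
  1.50030983e+00 -2.28019929e+00]
predict holder top [254.33998681 191.37612165] axle [255.92791047 302.54948043]
```

View pics/w1.png

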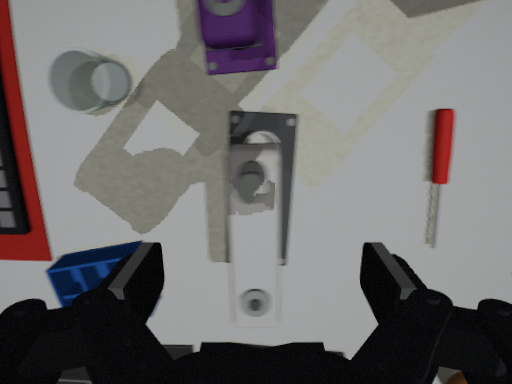

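The wrist view agrees with the disc at (255,302), predicted (256,302). The holder is in shadow near (250,183), so I'll zoom in there.

```bash
python3 - <<'E'
from h import *
im=cv2.imread("pics/w1.png")[130:220,215:305]
im=cv2.convertScaleAbs(im,alpha=1.4)
cv2.imwrite("pics/w1c.png",cv2.resize(im,None,fx=6,fy=6,interpolation=cv2.INTER_CUBIC))
print(proj("wrist",[.460,-.244,.17]),ctrl.camera_params("wrist")["hand_eye"])
E
```

```text
[264.27075008 174.38807144] [[-2.88929805e-04 -9.58907494e-01 -2.83718760e-01  7.23335826e-02]
 [ 9.99999171e-01 -6.33082922e-04  1.12131602e-03 -6.37436458e-05]
 [-1.25485584e-03 -2.83718201e-01  9.58906882e-01 -7.01703119e-02]
 [ 0.00000000e+00  0.00000000e+00  0.00000000e+00  1.00000000e+00]]
```

View pics/w1c.png

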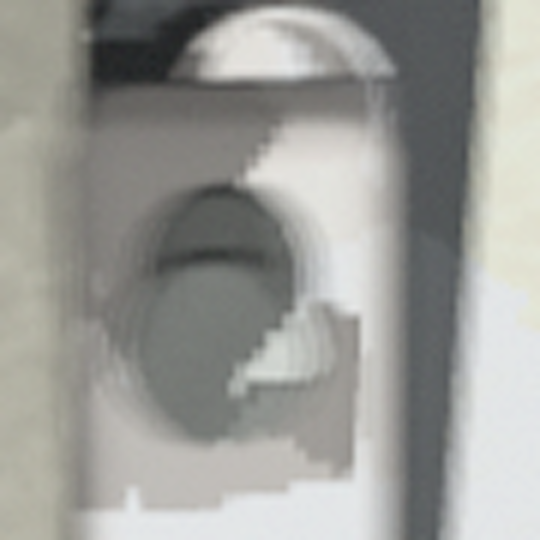

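The holder top is at wrist px (254.5,188), predicted (254,191), so the position is confirmed to within about 3 mm. I'll descend part-way and read the settled pose.

Request:
carry_out(steps=[0,0,0.03,0,0,0,1,0,0,0.06,0,0,0,1,0,0,0.06,0,0,0,1,0,0,0.06,0,0,0,1])

```text
time_s: 2.55
eef_pos: [0.4593, -0.2366, 0.3239]
eef_rot: [-0.001, -0.0, 1.0, 0.0]
wrist_force: [-0.3, 0.0, 1.1]
opening: 0.997
grasp_force: 0.0
```

Request:
carry_out(steps=[0,-0.007,0,0,0,0,1,0,-0.007,0.03,0,0,0,1,0,-0.007,0.05,0,0,0,1,0,-0.007,0.068,0,0,0,1,0,-0.007,0.068,0,0,0,1,0,-0.007,0.068,0,0,0,0.6,0,-0.007,0.068,0,0,0,0.5,0,-0.007,0.068,0,0,0,0.4,0,-0.007,0.068,0,0,0,0.4,0,-0.007,0.068,0,0,0,0.2,0,-0.007,0.068,0,0,0,0.2,0,-0.007,0.068,0,0,0,0.2,0,-0.007,0.068,0,0,0,0.2,0,-0.007,0.068,0,0,0,0.2])

```text
time_s: 3.95
eef_pos: [0.4596, -0.2441, 0.2567]
eef_rot: [0.0, -0.0, 1.0, -0.0]
wrist_force: [-1.9, 0.9, 6.6]
opening: 0.265
grasp_force: 58.6
```

Gripped: opening 0.265, about 22 mm, with 59 N. Now I'll swing along the arc anticlockwise by 0.29 rad, to about +20°, and hold.

Request:
carry_out(steps=[0,-0.0065,0,0,0,-0.05,0.2,-0.0006,-0.013,0,0,0,-0.1,0.2,-0.0015,-0.0193,0,0,0,-0.15,0.2,-0.0026,-0.0257,0,0,0,-0.2,0.2,-0.004,-0.032,0,0,0,-0.25,0.2,-0.0054,-0.037,0,0,0,-0.29,0.2,-0.0054,-0.037,0,0,0,-0.29,0.2,-0.0054,-0.037,0,0,0,-0.29,0.2,-0.0054,-0.037,0,0,0,-0.29,0.2,-0.0054,-0.037,0,0,0,-0.29,0.2,-0.0054,-0.037,0,0,0,-0.29,0.2])

```text
time_s: 5.05
eef_pos: [0.4654, -0.2811, 0.2567]
eef_rot: [0.001, -0.144, 0.99, -0.001]
wrist_force: [1.0, -0.6, 5.4]
opening: 0.266
grasp_force: 58.7
```

Request:
carry_out(steps=[-0.0006,0.0129,0,0,0,0.1,0.2,-0.0026,0.0257,0,0,0,0.2,0.2,-0.0058,0.0382,0,0,0,0.3,0.2,-0.0102,0.0503,0,0,0,0.4,0.2,-0.0158,0.062,0,0,0,0.5,0.2,-0.0226,0.073,0,0,0,0.6,0.2,-0.0304,0.0833,0,0,0,0.7,0.2,-0.0304,0.0833,0,0,0,0.7,0.2,-0.0304,0.0833,0,0,0,0.7,0.2,-0.0304,0.0833,0,0,0,0.7,0.2,-0.0304,0.0833,0,0,0,0.7,0.2,-0.0304,0.0833,0,0,0,0.7,0.2,-0.0304,0.0833,0,0,0,0.7,0.2])

```text
time_s: 6.35
eef_pos: [0.47, -0.1922, 0.2566]
eef_rot: [-0.0, 0.204, 0.979, -0.0]
wrist_force: [-3.1, 2.2, 9.0]
opening: 0.266
grasp_force: 59.6
```

```bash
python3 - <<'E'
from h import *
cv2.imwrite("pics/top1.png",cv2.resize(ctrl.camera("top")[90:250,280:400,::-1],None,fx=3.5,fy=3.5))
E
```

```text
(no output)
```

View pics/top1.png

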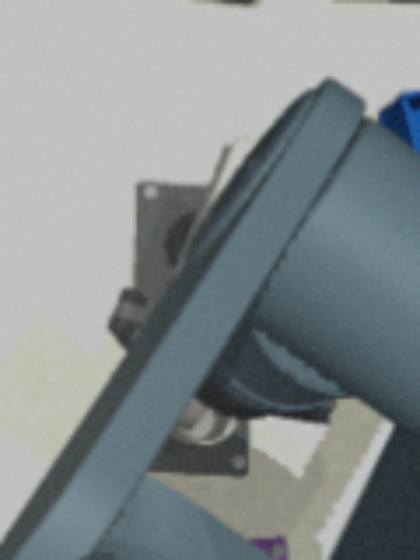

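The beam edge, at crop px (225,190), leans clockwise and is held in the grip. Next I'll bring it back to the parked line (0.35 rad anticlockwise), open and raise.

Request:
carry_out(steps=[-0.0006,-0.0129,0,0,0,-0.1,0.2,-0.0026,-0.0257,0,0,0,-0.2,0.2,-0.0058,-0.0382,0,0,0,-0.3,0.2,-0.0079,-0.0445,0,0,0,-0.351,0.2,-0.0079,-0.0445,0,0,0,-0.351,0.2,-0.0079,-0.0445,0,0,0,-0.351,0.2,-0.0079,-0.0445,0,0,0,-0.351,0.2,-0.0079,-0.0445,0,0,0,-0.351,0.4,-0.0079,-0.0445,0,0,0,-0.351,0.6,-0.0079,-0.0445,0,0,0,-0.351,1,-0.0079,-0.0445,0,0,0,-0.351,1,-0.0079,-0.0445,0,0,0,-0.351,1,-0.0079,-0.0445,0,0,0,-0.351,1,-0.0079,-0.0445,0,0,0,-0.351,1])

```text
time_s: 7.8
eef_pos: [0.4597, -0.2363, 0.2558]
eef_rot: [-0.0, 0.029, 1.0, 0.0]
wrist_force: [-0.4, -0.3, 0.2]
opening: 1.0
grasp_force: 0.0
```

Request:
carry_out(steps=[0,0,-0.02,0,0,0,1,0,0,-0.05,0,0,0,1,0,0,-0.09,0,0,0,1,0,0,-0.13,0,0,0,1,0,0,-0.13,0,0,0,1,0,0,-0.13,0,0,0,1,0,0,-0.13,0,0,0,1])

```text
time_s: 8.5
eef_pos: [0.4592, -0.236, 0.3845]
eef_rot: [-0.001, 0.029, 1.0, 0.001]
wrist_force: [0.5, -0.0, -0.6]
opening: 1.004
grasp_force: 0.0
```

```bash
python3 - <<'E'
from h import *
print("parked holder top",proj("wrist",[.459,-.2366,.22]),"axle",proj("wrist",[.5888,-.2443,.172]),"top left of scene: ",ctrl.get_obs()["eef_pos"])
im=ctrl.camera("wrist")[:,:,::-1]; cv2.imwrite("pics/w2.png",cv2.resize(im[110:330,180:340],None,fx=2.7,fy=2.7,interpolation=cv2.INTER_CUBIC))
E
```

```text
parked holder top [260.24099295 189.83974423] axle [260.47237892 302.48039193] top left of scene:  [ 0.45924888 -0.23597095  0.38452792]
```

View pics/w2.png

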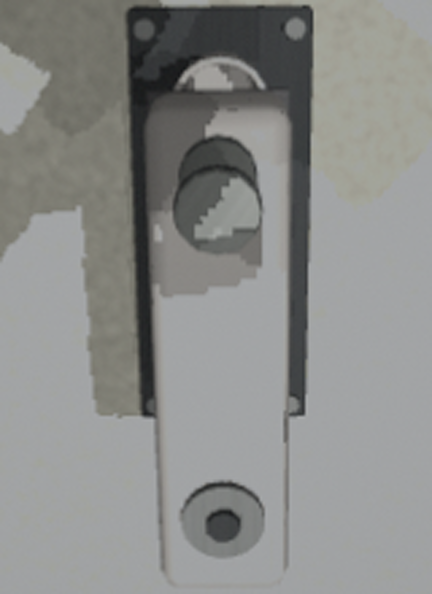

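The beam now lies along the plate with the cup centred behind it. The holder top is at px (260.7,187), predicted (260.2,190) for parked, and the gripper is clear. I'm handing in.

```bash
python3 -c "
from bench import ctrl; print(ctrl.hand_in())"
```

```text
the job is handed in; nothing more can be done
None
```

I rocked the longer white arm to about +20° and then about −20°, pausing at each, then brought it back to its parked line, released it and handed the job in; the shorter arm was not touched, and the hand-in returned no verdict.

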